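Ease a template off its wire peg

TASK

Take the flat metal template with the round window off its springy wire peg, easing its hanging hole up and over the upturned tip by feel so that the wire is never forced or bent. Then stand it upright in the slot of the wooden block, fully down and about centred along the slot, and let go. Leave the template with the square window hanging and do not disturb the tools on the bench.

Things in the scene. Friction and masses are not known exactly. Their poses are not given: they have to be found in the camera images.
- template_round: Template to take: aluminium plate 90 wide, 140 high, 3 mm thick, 0.1-0.17 kg. Round 44 mm window, centre 45 mm above its lower edge; above it a rectangular hanging hole 16 wide, 16.5 mm high. Hangs on either peg by the hole's top edge, broad face to the robot. Origin: middle of lower edge, mid-thickness; x normal to plate (away from robot), y along width, z up.
- template_round_hole (a point): Centre of its hanging hole, 100 mm above the lower edge; axes as the template. At both upper corners dark wooden grip cheeks make the plate 10 mm thick: each 26 mm wide, 23 mm high, centred 30 mm to the side of the hole, flush with the top edge. Hold by one cheek: between them the peg's upturned tip would hit a finger.
- template_square: The other template, which stays hanging: the same outline, cheeks and hanging hole, but a square 40 mm window. Origin and axes as template_round.
- stand: Fixed peg stand: upright plywood board 260 wide, 18 thick, top 205 mm above the bench, on a foot. Origin: at bench height below the middle of the board's front face; x away from the robot, y left along the board, z up. Two wire pegs stick out along -x at y = -65 and +65 mm; the templates hang 34-46 mm in front of the board. Force of template or gripper on stand and pegs must stay under 8 N.
- peg_left (a point): Root of the left peg (y = +65 mm) on the board's face, on the wire's axis, 185 mm above the bench; axes as the stand. Peg: 5 mm round steel wire, level for 56 to 80 mm along -x, then its last 32 mm slope up and outwards at 0.75 to 1.05 rad above level. Both differ per peg and run and are not measured: feel or look. The bend is stiff; the peg springs up and down, about 4 N per mm at the tip.
- peg_right (a point): Root of the right peg (y = -65 mm); a peg of the same kind with its own level length and bend. Tips lie 21 to 28 mm above the level part and 72 to 106 mm in front of the board; past 112 mm the plate is free.
- block: Wooden block, fixed on the bench: 70 mm (x) by 130 mm (y), 40 mm high, with an open-ended slot along its y, 10 mm wide, in the middle of its top; the slot's floor is 15 mm above the bench. Origin: centre of the underside; x points roughly away from the robot, z up.
- chisel_0: Loose chisel lying on the bench, 27 x 238 x 27 mm; a bystander. Origin: centre of its underside.
- screwdriver_1: Loose screwdriver lying on the bench, 29 x 200 x 28 mm; a bystander. Origin: centre of its underside.

How it is judged:
By the outcome, as a careful person would: the job done as asked, in the order asked, and still so for the second after the job is handed in, with the robot touching nothing.
It also fails if it takes over 72 s, if anything falls off the work surface, if the arm or the gripper's body presses on something with over 40 N, if the wrist force passes 120 N, or if a joint passes its speed limit or range.

ROBOT

A 7-joint arm with a two-finger parallel gripper is mounted at the origin on a cart in front of the work surface, level with it; the furniture and walls round the work are solid. World frame = base frame: x ahead of the robot, y to its left, z up, the work surface at z = 0. Lengths are in m, angles in rad, forces in N, time in s.
With the tool pointing down it reaches from about 0.4 to 0.85 m from the base axis. Payload 10.4 kg.
Tool frame: the origin (TCP) lies midway between the tips of the shut fingers; the grasp point (between the pads) lies 19 mm behind it; z points along the fingers, y is the line along which they close (so a half turn about z gives the same grasp; the last joint's range is limited). The gripper opens to 85 mm and grips with 20 to 120 N. Pads are 22 mm wide; open, the fingers measure 114 mm over their backs; the gripper's body (76 mm by 85 mm) begins 54 mm behind the grasp point. The pads swing forward as they close: fully open they stand 13 mm farther back than shut.
Start: joints at [-1.355, 0.332, -0.065, 1.46, 0.022, 1.35, -0.088], TCP at [0.148, 0.607, 0.231] pointing down, gripper open.
Joint ranges: [-2.6, 2.6], [-0.5, 2.12], [-1.47, 1.34], [0.16, 2.42], [-1.27, 4.41], [0.06, 2.06], [-2.6, 2.6]. Speed limits (rad/s): [2.22, 2.22, 2.79, 2.79, 3.14, 3.14, 3.14].

INTERFACE

Orientations are given as [roll, pitch, yaw] about the fixed x, y, z axes, in that order (R = Rz(yaw) Ry(pitch) Rx(roll)).
In Python, from rig import env gives the robot as it stands.
- The arm moves only by the tool shift_gripper, called after "Emit:" as a command line: name --argument value ..., lists and objects as JSON in quotes. Schema: {"type":"object","properties":{"deltas":{"type":"array","items":{"type":"object","properties":{"trans":{"type":"array","items":{"type":"number"},"minItems":3,"maxItems":3},"rot":{"type":"array","items":{"type":"number"},"minItems":3,"maxItems":3},"finger_gap":{"type":"number"}},"additionalProperties":false,"required":["finger_gap"]},"minItems":1,"maxItems":20},"grip_force":{"type":"number"},"only":{"type":"string"},"quiet":{"type":"boolean"},"lines":{"type":"string"}},"required":["deltas"],"additionalProperties":false}. deltas is a list of rows, 1 to 20 of them, each an object with the fields trans (a list: dx, dy, dz in m), rot (a list: a rotation vector rx, ry, rz in rad), finger_gap (the finger opening in m); a field left out counts as zero (the opening has to be given); each row shifts and turns the commanded pose from where the row before left it, along the tool's axes as they then stand; what a row does not reach is not made up. A row lasts 1/8 s, in which the tool goes at most 0.0625 m and 0.188 rad, less where a joint would pass 70% of its speed; a pose out of reach is approached as far as the arm can. The fingers move at their own pace and stop on an object; grip_force is the grip in N (left out, the last holds). Time passes only in rows, so rows that do not move let the fingers close. The tool returns the time, the measured TCP pose, the force, the opening and the grip force at its end. only (a regular expression) keeps the lines of the reply that match it, lines (a string "A,B") keeps lines A to B, and quiet returns only ok. Input that does not fit is refused with a message, and nothing moves.
- env.observe(): the state, without advancing time (a new reading comes with each control period).
- env.get_image(name): name is "scene" or "side" or "wrist"; returns the picture (400x640x3 uint8, red, green, blue); there is no depth.
- env.camera_params(name): a dict with "mtx" (3x3 intrinsics, pixels), "R" (3x3) and "t" (3): a world point X has camera coordinates R X + t; the wrist camera has in their place "mount" (4x4, takes a point from camera to tool coordinates, whose origin is the TCP and whose axes are the flange's). Camera axes: x right, y down, z forward; pixel columns grow to the right and rows downward; lengths in m; the calibration is good to about 2 mm. A picture is of the moment at which its call begins: read the wrist's pose just before it. camera_params takes no time and is no camera call.
- env.hand_in(): hands the job in; it is judged then, once.
The state is a dict: "time_s": time; "qpos": joint angles; "joint_vel": joint speeds; "tau": joint torques, N m; "tool_pos": TCP position; "eef_rot": TCP orientation; "ft_force": force on the tool from outside, world axes, zero at the start; "moment": the same for the moment, N m; "opening": finger opening in m; "finger_force": force on a finger pad.
Only numpy, scipy, OpenCV 4.12 (cv2) and the standard library are available. Lean on these libraries where they do the work, as an engineer would, in place of code of your own. Each camera call takes 0.05 s, during which the arm holds its last target. There are 200 camera calls.

## Working session

There is one attempt and no reset: what is moved stays moved. The work goes in short steps, Python scripts to look and compute and a tool call to move; the robot and the scene stay as the last step left them, time stands still between calls to the robot, and variables do not carry over. Pictures are saved under pics/ and viewed, at most 10 in all, crops included, and the job is handed in when it is done.

```bash
ls; mkdir -p pics; python3 - <<'E'
from rig import env
import cv2,numpy as np
np.set_printoptions(precision=4,suppress=True)
o=env.observe()
print(o)
ims=[]
for n in("scene","side","wrist"):
    im=env.get_image(n); cv2.imwrite(f"pics/{n}0.png",im[:,:,::-1]); print(n,env.camera_params(n))
E
```

```text
pics
rig.py
{'time_s': 0.0, 'qpos': array([-1.3546,  0.3329, -0.0647,  1.4609,  0.0216,  1.3499, -0.0885]), 'joint_vel': array([-0.0001,  0.0014, -0.0004,  0.0005, -0.0012,  0.0009, -0.0015]), 'tau': array([  0.0012, -62.5445,   0.0499, -39.16  ,   0.0162,   0.0098,
         0.    ]), 'tool_pos': array([0.1477, 0.6069, 0.2305]), 'eef_rot': array([-3.1401,  0.    ,  2.9029]), 'ft_force': array([-0.385 , -0.442 , -0.8016]), 'moment': array([0.03  , 0.0448, 0.0463]), 'finger_force': 0.0, 'opening': 0.08543411274032323}
scene {'mtx': array([[361.1105,   0.    , 315.6877],
       [  0.    , 361.1105, 198.9363],
       [  0.    ,   0.    ,   1.    ]]), 'R': array([[ 0.8388, -0.5443,  0.0118],
       [-0.3175, -0.5067, -0.8015],
       [ 0.4423,  0.6686, -0.5978]]), 't': array([-0.4802,  0.2155,  0.83  ])}
side {'mtx': array([[421.6513,   0.    , 319.8877],
       [  0.    , 421.6513, 204.2583],
       [  0.    ,   0.    ,   1.    ]]), 'R': array([[ 0.8603, -0.5092, -0.0243],
       [-0.2991, -0.4656, -0.8329],
       [ 0.4128,  0.7238, -0.5529]]), 't': array([-0.4837,  0.2266,  0.8124])}
wrist {'mtx': array([[341.3184,   0.    , 317.7895],
       [  0.    , 341.3184, 199.0429],
       [  0.    ,   0.    ,   1.    ]]), 'mount': array([[ 0.001 , -0.9632, -0.2686,  0.0691],
       [ 1.    ,  0.0009,  0.0006,  0.0003],
       [-0.0003, -0.2686,  0.9632, -0.1429],
       [ 0.    ,  0.    ,  0.    ,  1.    ]])}
```

View pics/scene0.png

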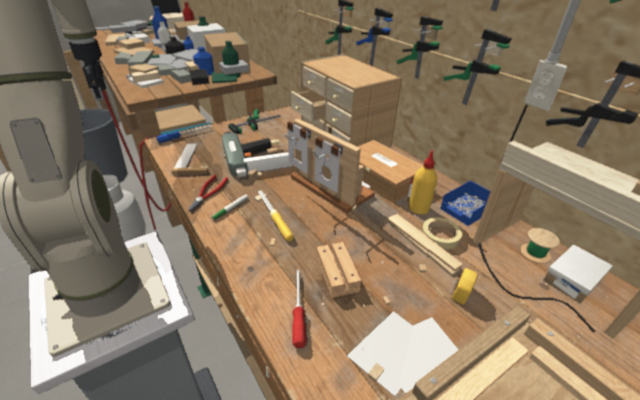

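View pics/side0.png

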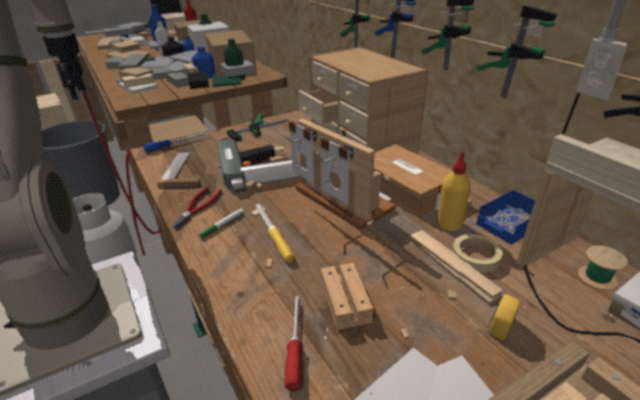

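The scene and side views show the stand (side: ~290-380, 120-215) with both templates, and the block at ~(347,295) with its slot running away from the robot. I'll enlarge the side view to tell the templates apart.

```bash
python3 - <<'E'
import cv2,numpy as np
a=cv2.imread("pics/side0.png");b=cv2.imread("pics/scene0.png")
A=cv2.resize(a[112:222,280:385],None,fx=5,fy=5,interpolation=cv2.INTER_CUBIC)[:600,:400+125]
B=cv2.resize(a[255:335,315:380],None,fx=4,fy=4,interpolation=cv2.INTER_CUBIC)
C=np.zeros((550,790,3),np.uint8);C[:550,:525]=A;C[:320,528:788]=B
cv2.imwrite("pics/m1.png",C)
E
```

```text
(no output)
```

View pics/m1.png

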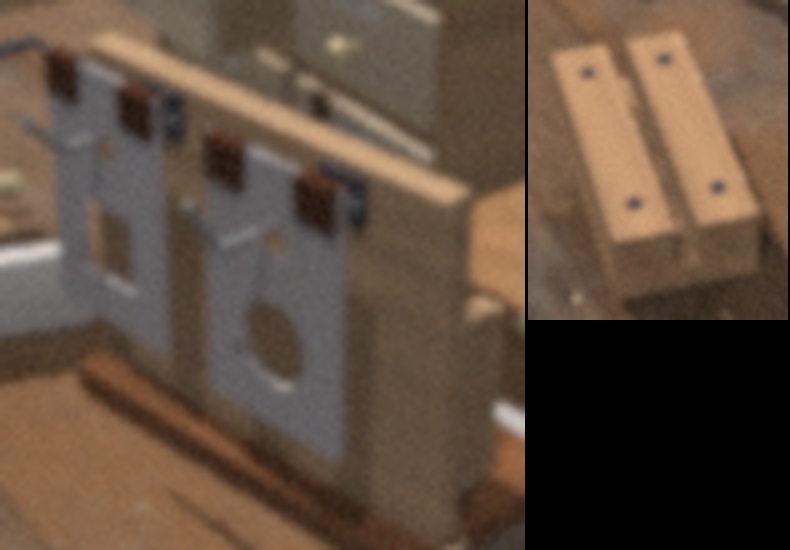

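Round template hangs on the right peg; the square one on the left. In the side view the board's top front edge runs from (299,120) to (372,153). The block's top corners are near (321,269), (354,263), (373,308) and (336,316).

```bash
cat > h.py <<'E'
from rig import env
import numpy as np,cv2
from scipy.spatial.transform import Rotation as Ro
np.set_printoptions(precision=4,suppress=True)
def pose():
    o=env.observe();return np.array(o["tool_pos"]),Ro.from_euler("xyz",o["eef_rot"]).as_matrix()
def ray(name,uv,P=None):
    c=env.camera_params(name);d=np.linalg.inv(c["mtx"])@[uv[0],uv[1],1.]
    if name!="wrist": return -c["R"].T@c["t"],c["R"].T@d
    p,R=P;M=c["mount"];return p+R@M[:3,3],R@M[:3,:3]@d
def plane(r,z): o,d=r;return o+d*(z-o[2])/d[2]
def cross(rs):
    A=0;b=0
    for o,d in rs:
        d=d/np.linalg.norm(d);Q=np.eye(3)-np.outer(d,d);A=A+Q;b=b+Q@o
    x=np.linalg.solve(A,b);return x,max(np.linalg.norm(np.cross(x-o,d/np.linalg.norm(d))) for o,d in rs)
E
python3 - <<'E'
from h import *
for uv,z in [((299,119.6),.205),((372.4,153),.205),((321,268.7),.04),((354.3,263),.04),((373,308.3),.04),((336,315.8),.04),((337.8,265),.04),((354.4,312),.04)]:
    print(uv,plane(ray("side",uv),z))
p,R=pose();print(p,R)
E
```

```text
(299, 119.6) [0.6198 0.1942 0.205 ]
(372.4, 153) [ 0.6638 -0.0646  0.205 ]
(321, 268.7) [ 0.4668 -0.1676  0.04  ]
(354.3, 263) [ 0.5341 -0.1894  0.04  ]
(373, 308.3) [ 0.4929 -0.3094  0.04  ]
(336, 315.8) [ 0.426  -0.2888  0.04  ]
(337.8, 265) [ 0.5019 -0.1764  0.04  ]
(354.4, 312) [ 0.4591 -0.2988  0.04  ]
[0.1478 0.607  0.2307] [[-0.9716  0.2366 -0.0002]
 [ 0.2366  0.9716 -0.001 ]
 [-0.0001 -0.0011 -1.    ]]
```
View pics/wrist0.png

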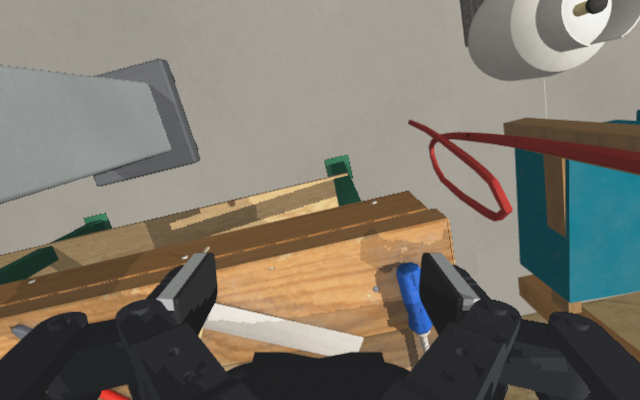

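Round template confirmed on the right peg. The stand is near (0.642, 0.065), yaw about 0.17, and the block slot's yaw is about -0.34. Next I move the wrist camera over the pegs with its yaw aligned to the stand.

Emit:
shift_gripper --deltas '[{"trans":[0,0,-0.018],"rot":[0,0,0.166],"finger_gap":0.085},{"trans":[0,0,-0.018],"rot":[0,0,0.166],"finger_gap":0.085},{"trans":[0,0,-0.018],"rot":[0,0,0.166],"finger_gap":0.085},{"trans":[0,0,-0.018],"rot":[0,0,0.166],"finger_gap":0.085},{"trans":[0,0,-0.018],"rot":[0,0,0.166],"finger_gap":0.085},{"trans":[0,0,-0.018],"rot":[0,0,0.166],"finger_gap":0.085},{"trans":[0,0,-0.018],"rot":[0,0,0.166],"finger_gap":0.085}]'

```text
time_s: 1.02
tool_pos: [0.1478, 0.6071, 0.3576]
eef_rot: [-3.141, 0.001, 1.735]
ft_force: [0.1, 0.9, -0.7]
opening: 0.0853
finger_force: 0.0
```

Emit:
shift_gripper --deltas '[{"trans":[-0.042,0.021,0],"finger_gap":0.085},{"trans":[-0.042,0.021,0],"finger_gap":0.085},{"trans":[-0.042,0.021,0],"finger_gap":0.085},{"trans":[-0.042,0.021,0],"finger_gap":0.085},{"trans":[-0.042,0.021,0],"finger_gap":0.085},{"trans":[-0.042,0.021,0],"finger_gap":0.085},{"trans":[-0.042,0.021,0],"finger_gap":0.085},{"trans":[-0.042,0.021,0],"finger_gap":0.085},{"trans":[-0.042,0.021,0],"finger_gap":0.085},{"trans":[-0.042,0.021,0],"finger_gap":0.085},{"trans":[-0.042,0.021,0],"finger_gap":0.085},{"trans":[-0.042,0.021,0],"finger_gap":0.085},{"trans":[-0.042,0.021,0],"finger_gap":0.085},{"trans":[-0.042,0.021,0],"finger_gap":0.085},{"trans":[-0.042,0.021,0],"finger_gap":0.085},{"trans":[-0.042,0.021,0],"finger_gap":0.085},{"finger_gap":0.085},{"finger_gap":0.085}]'

```text
time_s: 3.28
tool_pos: [0.5925, 0.0023, 0.357]
eef_rot: [-3.141, -0.0, 1.741]
ft_force: [0.0, -0.0, -0.5]
opening: 0.0854
finger_force: 0.0
```

```bash
cat >> h.py <<'E'
def snap(n):
    P=pose();im=env.get_image("wrist")[:,:,::-1];cv2.imwrite(f"pics/{n}.png",im);np.savez(f"pics/{n}.npz",p=P[0],R=P[1]);print(n,P[0],Ro.from_matrix(P[1]).as_euler("xyz"))
def ld(n):
    z=np.load(f"pics/{n}.npz");return z["p"],z["R"]
E
python3 -c "
from h import *
snap('w1')"
```

```text
w1 [0.5925 0.0023 0.357 ] [-3.1409 -0.0003  1.741 ]
```

View pics/w1.png

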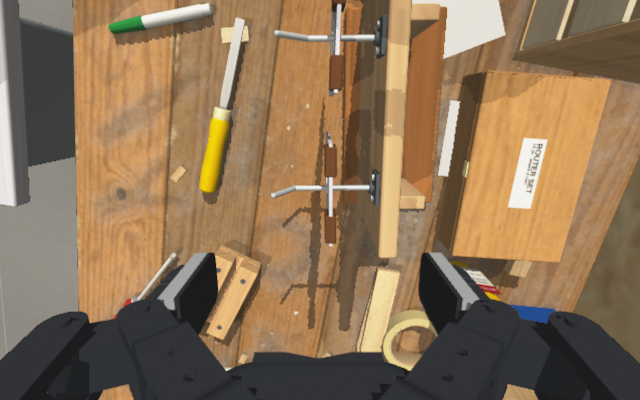

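The wrist view shows the right peg: root ≈(370,187), bend ≈(298,187), tip ≈(274,195). The plate is seen edge-on at column ~331, with its cheeks at rows ~158 and ~230. I'll take a second, oblique view for heights.

Emit:
shift_gripper --deltas '[{"trans":[0.02,0,0.019],"finger_gap":0.085},{"trans":[0.02,0,0.019],"finger_gap":0.085},{"trans":[0.02,0,0.019],"finger_gap":0.085},{"rot":[0,-0.125,0],"finger_gap":0.085},{"rot":[0,-0.125,0],"finger_gap":0.085},{"rot":[0,-0.125,0],"finger_gap":0.085},{"rot":[0,-0.125,0],"finger_gap":0.085},{"finger_gap":0.085},{"finger_gap":0.085}]'

```text
time_s: 4.45
tool_pos: [0.5824, 0.0608, 0.3007]
eef_rot: [3.141, 0.497, 1.74]
ft_force: [-0.2, -0.6, 0.8]
opening: 0.0849
finger_force: 0.0
```

```bash
python3 -c "
from h import *
snap('w2')
a=cv2.imread('pics/w1.png');b=cv2.imread('pics/w2.png')
A=cv2.resize(a[120:260,250:400],None,fx=2.6,fy=2.6,interpolation=cv2.INTER_CUBIC)
cv2.imwrite('pics/c1.png',np.hstack([A[:364],cv2.resize(b,(640,400))[:364,130:530]]))"
```

```text
w2 [0.5824 0.0608 0.3007] [3.1409 0.4971 1.7403]
```

View pics/c1.png

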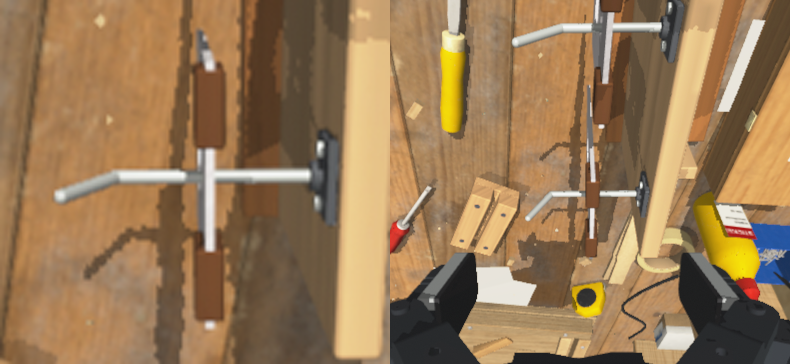

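Wire in w1: tip ≈(273,195), bend ≈(295,188), root ≈(370,187). In w2: tip ≈(268,218), bend ≈(295,194), root ≈(378,195). I'll refine these with masks and triangulate.

```bash
python3 - <<'E'
from h import *
R={'w1':((265,372),(178,203)),'w2':((260,380),(185,226))}
for n,((c0,c1),(r0,r1)) in R.items():
    im=cv2.imread(f'pics/{n}.png');h=cv2.cvtColor(im,cv2.COLOR_BGR2HSV)
    m=(h[...,1]<60)&(h[...,2]>100)
    s=''
    for c in range(c0,c1,4):
        r=np.where(m[r0:r1,c])[0]+r0
        s+=f"{c}:{r.mean() if len(r) else 0:.1f}/{len(r)} "
    print(n,s)
    # brown cheeks
    b=((h[...,0]<12)&(h[...,1]>100)&(h[...,2]>50)&(h[...,2]<125)).astype(np.uint8)
    b[:, :300]=0;b[:,365:]=0
    b=cv2.morphologyEx(b,cv2.MORPH_OPEN,np.ones((3,3)))
    k,l,st,ce=cv2.connectedComponentsWithStats(b)
    for i in range(1,k):
        if st[i,4]>60: print(st[i],ce[i], cv2.boxPoints(cv2.minAreaRect(np.argwhere(l==i)[:,::-1].astype(np.float32))).tolist())
E
```

```text
w1 265:0.0/0 269:0.0/0 273:195.0/5 277:193.5/6 281:192.0/5 285:191.0/5 289:189.5/6 293:188.0/5 297:187.5/6 301:187.5/6 305:187.5/6 309:187.5/6 313:187.0/5 317:187.5/6 321:187.5/4 325:187.5/6 329:190.0/25 333:187.0/5 337:187.0/5 341:187.0/5 345:187.5/6 349:187.0/5 353:187.0/5 357:187.0/5 361:187.5/6 365:187.0/7 369:186.5/4 
w2 260:0.0/0 264:0.0/0 268:216.5/8 272:213.0/9 276:209.0/9 280:205.0/9 284:200.5/10 288:197.0/9 292:194.0/7 296:193.5/6 300:193.5/6 304:193.5/6 308:193.0/7 312:193.0/7 316:193.0/7 320:193.5/6 324:193.5/6 328:212.5/10 332:216.5/18 336:0.0/0 340:193.0/7 344:193.0/7 348:193.0/7 352:193.0/7 356:193.0/7 360:193.0/7 364:193.0/7 368:193.0/7 372:193.0/7 376:197.2/9
```

```bash
python3 - <<'E'
from h import *
P1,P2=ld('w1'),ld('w2')
for k,a,b in [('tip',(272,195.3),(267.5,217.3)),('bend',(295,187.4),(291.7,193.3)),('root',(371,187),(378.5,193))]:
    print(k,cross([ray('wrist',a,P1),ray('wrist',b,P2)]))
for n,uv in [('w1',(330,230)),('w1',(330,158)),('w2',(332,195)),('w2',(331,240)),('w1',(330,200))]:
    im=cv2.imread(f'pics/{n}.png');h=cv2.cvtColor(im,cv2.COLOR_BGR2HSV);print(n,uv,h[uv[1],uv[0]-6:uv[0]+8:2].tolist())
for n in('w1','w2'):
    im=cv2.imread(f'pics/{n}.png');h=cv2.cvtColor(im,cv2.COLOR_BGR2HSV);
    b=((h[...,0]<12)&(h[...,1]>120)&(h[...,2]<130)&(h[...,2]>60)).astype(np.uint8)
    b[:, :315]=0;b[:,350:]=0;b[270:]=0
    b=cv2.morphologyEx(b,cv2.MORPH_OPEN,np.ones((3,3)))
    k,l,st,ce=cv2.connectedComponentsWithStats(b)
    for i in range(1,k):
        if st[i,4]>60: print(n,st[i],ce[i])
# board front-top edge rows in w1
im=cv2.imread('pics/w1.png');h=cv2.cvtColor(im,cv2.COLOR_BGR2HSV)
for r in (40,90,120,150,240): print(r,h[r,372:412:2,2].tolist())
E
```

```text
tip (array([ 0.5541, -0.0129,  0.2116]), np.float64(0.00037819840945000114))
bend (array([ 0.5717, -0.0092,  0.1848]), np.float64(4.9343509034501804e-05))
root (array([0.643 , 0.0036, 0.1849]), np.float64(0.00023662185157095886))
w1 (330, 230) [[14, 128, 141], [12, 153, 115], [12, 152, 119], [12, 156, 121], [12, 156, 121], [13, 156, 118], [15, 142, 167]]
w1 (330, 158) [[15, 139, 119], [12, 155, 117], [12, 154, 119], [12, 156, 121], [12, 155, 122], [13, 154, 119], [14, 141, 112]]
w2 (332, 195) [[12, 151, 98], [12, 154, 121], [12, 155, 122], [12, 152, 124], [12, 153, 125], [12, 152, 124], [12, 153, 110]]
w2 (331, 240) [[13, 141, 94], [12, 153, 120], [12, 152, 121], [12, 154, 124], [12, 154, 124], [12, 153, 123], [13, 125, 94]]
w1 (330, 200) [[15, 143, 166], [10, 39, 119], [12, 10, 132], [12, 5, 233], [12, 48, 208], [15, 134, 177], [15, 139, 182]]
40 [107, 72, 72, 72, 50, 94, 101, 98, 192, 200, 211, 207, 204, 200, 197, 202, 207, 213, 196, 87]
90 [110, 111, 97, 88, 99, 92, 105, 169, 196, 227, 206, 205, 201, 198, 198, 222, 221, 151, 158, 162]
120 [113, 92, 84, 89, 90, 90, 127, 188, 211, 210, 207, 203, 200, 199, 200, 195, 159, 156, 160, 158]
150 [116, 108, 105, 110, 111, 121, 219, 236, 236, 234, 233, 231, 230, 229, 229, 200, 150, 156, 160, 156]
240 [104, 109, 107, 115, 220, 237, 237, 236, 234, 234, 233, 232, 218, 150, 155, 158, 161, 159, 155, 147]
```

```bash
python3 - <<'E'
from h import *
e=[]
for n in('w1','w2'):
    im=cv2.imread(f'pics/{n}.png');h=cv2.cvtColor(im,cv2.COLOR_BGR2HSV);
    b=((h[...,0]<14)&(h[...,1]>135)&(h[...,2]<135)&(h[...,2]>105)).astype(np.uint8)
    b[:, :318]=0;b[:,345:]=0;b[265:]=0
    b=cv2.morphologyEx(b,cv2.MORPH_OPEN,np.ones((3,3)))
    k,l,st,ce=cv2.connectedComponentsWithStats(b)
    for i in range(1,k):
        if st[i,4]>60:
            q=np.argwhere(l==i);r=q[:,0].max();f=lambda r:[int(q[q[:,0]==r,1].min()),int(q[q[:,0]==r,1].max())]
            print(n,st[i],ce[i],r,f(r-2),f(q[:,0].min()+2))
E
```

```text
w1 [331  55  12  34 352] [336.1676  71.4176] 88 [331, 340] [332, 342]
w1 [326 147  10  29 283] [330.4629 161.3463] 175 [326, 335] [326, 335]
w1 [325 216  11  27 269] [330.119  229.2379] 242 [326, 334] [326, 335]
w2 [334  99  11  25 228] [339.7851 112.114 ] 123 [334, 344] [338, 344]
w2 [326 183  13  25 289] [332.346  194.7093] 207 [326, 337] [327, 338]
w2 [326 240  11  17 172] [330.7209 247.4419] 256 [326, 334] [326, 336]
```

```bash
python3 - <<'E'
from h import *
P1,P2=ld('w1'),ld('w2')
bend=np.array([.5717,-.0092,.1848]);root=np.array([.643,.0036,.1849]);tip=np.array([.5541,-.0129,.2116])
o=cross([ray('wrist',(330.2,242.5),P1),ray('wrist',(330.2,256.5),P2)]);i=cross([ray('wrist',(330.5,175.5),P1),ray('wrist',(332,207.5),P2)])
print(o,i)
v=o[0]-i[0];print('plate yaw',np.arctan2(v[0],-v[1]),np.linalg.norm(v))
# board front top edge at two rows on z=.205
for uv in [(387,40),(384,150),(380,240)]: print(plane(ray('wrist',uv,P1),.205))
E
```

```text
(array([ 0.611 , -0.0451,  0.2187]), np.float64(0.0001650039766052373)) (array([0.6003, 0.0147, 0.2199]), np.float64(9.448337221825878e-05))
plate yaw 0.17630751631630187 0.060805786497266465
[0.626  0.1273 0.205 ]
[0.6429 0.0417 0.205 ]
[ 0.6578 -0.0404  0.205 ]
```

Everything agrees with the text: wire level at z 0.185, tip 27 mm higher, bend slope ≈0.98 rad, plate yaw 0.176, plate 46 mm off the board. I move above the outer cheek first, then check and descend.

Emit:
shift_gripper --deltas '[{"rot":[0,0.125,0],"finger_gap":0.036},{"rot":[0,0.125,0],"finger_gap":0.036},{"rot":[0,0.125,0],"finger_gap":0.036},{"rot":[0,0.125,0],"finger_gap":0.036},{"trans":[-0.024,0.0024,0],"rot":[0,0,-0.007],"finger_gap":0.036},{"trans":[-0.024,0.0024,0],"finger_gap":0.036},{"trans":[-0.024,0.0024,0],"finger_gap":0.036},{"trans":[-0.024,0.0024,0],"finger_gap":0.036},{"finger_gap":0.036},{"finger_gap":0.036},{"finger_gap":0.036}]' --grip_force 60

```text
time_s: 5.88
tool_pos: [0.6087, -0.0311, 0.3005]
eef_rot: [3.141, -0.001, 1.749]
ft_force: [-0.4, -0.2, -0.3]
opening: 0.0357
finger_force: 0.0
```

```bash
python3 -c "
from h import *
snap('w3')
p,R=pose();print((np.array([.6087,-.0323,.190])-p)@R)
r=Ro.from_matrix(R).as_euler('xyz');print(r)"
```

```text
w3 [ 0.6087 -0.0311  0.3005] [ 3.141  -0.0009  1.7487]
[-0.0013 -0.0003  0.1105]
[ 3.1411 -0.0007  1.7489]
```

View pics/w3.png

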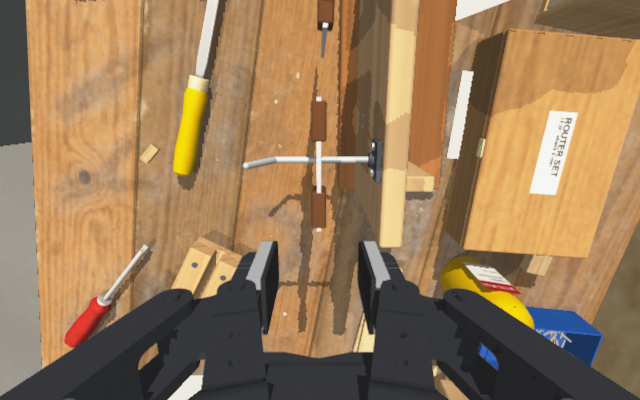

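The fingers straddle column ~318 and the plate is at column 318, so they are centred. I descend and close.

Emit:
shift_gripper --deltas '[{"trans":[-0.0013,0,0.02],"finger_gap":0.036},{"trans":[0,0,0.02],"finger_gap":0.036},{"trans":[0,0,0.02],"finger_gap":0.036},{"trans":[0,0,0.02],"finger_gap":0.036},{"trans":[0,0,0.02],"finger_gap":0.036},{"trans":[0,0,0.0105],"finger_gap":0.036},{"finger_gap":0.036},{"finger_gap":0.036}]' --grip_force 60

```text
time_s: 6.92
tool_pos: [0.6093, -0.0331, 0.1906]
eef_rot: [3.14, -0.0, 1.748]
ft_force: [-0.3, 0.4, 2.0]
opening: 0.0358
finger_force: 0.0
```

Emit:
shift_gripper --deltas '[{"finger_gap":0.022},{"finger_gap":0.018},{"finger_gap":0.015},{"finger_gap":0.013},{"finger_gap":0.011},{"finger_gap":0.009},{"finger_gap":0.0},{"finger_gap":0.0},{"finger_gap":0.0}]' --grip_force 60

```text
time_s: 8.05
tool_pos: [0.609, -0.0332, 0.1898]
eef_rot: [3.141, -0.0, 1.748]
ft_force: [0.5, 0.5, 0.7]
opening: 0.0089
finger_force: 60.1
```

```bash
python3 -c "
from h import *
print(env.observe()['ft_force'],env.observe()['moment'])
snap('w4')"
```

```text
[0.5458 0.4585 0.7344] [ 0.0057 -0.0627 -0.0439]
w4 [ 0.609  -0.0332  0.1898] [ 3.1414 -0.0001  1.7478]
```

The cheek is held (8.9 mm opening, 60 N). I lift 6 mm to centre the wire in the hole and feel the weight.

Emit:
shift_gripper --deltas '[{"trans":[0,0,-0.0015],"finger_gap":0},{"trans":[0,0,-0.0015],"finger_gap":0},{"trans":[0,0,-0.0015],"finger_gap":0},{"trans":[0,0,-0.0015],"finger_gap":0},{"finger_gap":0},{"finger_gap":0},{"finger_gap":0}]' --grip_force 70

```text
time_s: 8.98
tool_pos: [0.6089, -0.0331, 0.1957]
eef_rot: [-3.141, -0.0, 1.748]
ft_force: [0.4, 0.0, -1.7]
opening: 0.0087
finger_force: 69.5
```

```bash
python3 -c "
from h import *
print(env.observe()['ft_force'],env.observe()['moment'])"
```

```text
[ 0.3726  0.0497 -1.68  ] [-0.0945 -0.0352 -0.0861]
```

Emit:
shift_gripper --deltas '[{"trans":[0,-0.005,0],"finger_gap":0},{"trans":[0,-0.005,0],"finger_gap":0},{"trans":[0,-0.005,0],"finger_gap":0},{"trans":[0,-0.005,0],"finger_gap":0},{"finger_gap":0},{"finger_gap":0},{"finger_gap":0}]'

```text
time_s: 9.85
tool_pos: [0.5894, -0.0366, 0.1957]
eef_rot: [3.142, -0.0, 1.748]
ft_force: [0.5, 0.2, -2.1]
opening: 0.009
finger_force: 69.5
```

```bash
python3 -c "
from h import *
print(env.observe()['ft_force'],env.observe()['moment'])"
```

```text
[ 0.5311  0.2439 -2.1397] [-0.0603  0.0281 -0.0394]
```

It hangs free and weighs ~1.7 N. I tilt it 0.48 rad about the hole, so the hole's clearance is the same on the level and sloping parts.

Emit:
shift_gripper --deltas '[{"trans":[0,0.0006,0],"rot":[0.06,0,0],"finger_gap":0},{"trans":[0,0.0006,0],"rot":[0.06,0,0],"finger_gap":0},{"trans":[0,0.0006,0],"rot":[0.06,0,0],"finger_gap":0},{"trans":[0,0.0006,0],"rot":[0.06,0,0],"finger_gap":0},{"trans":[0,0.0006,0],"rot":[0.06,0,0],"finger_gap":0},{"trans":[0,0.0006,0],"rot":[0.06,0,0],"finger_gap":0},{"trans":[0,0.0006,0],"rot":[0.06,0,0],"finger_gap":0},{"trans":[0,0.0006,0],"rot":[0.06,0,0],"finger_gap":0},{"finger_gap":0},{"finger_gap":0},{"finger_gap":0}]'

```text
time_s: 11.22
tool_pos: [0.5938, -0.036, 0.1953]
eef_rot: [-2.663, -0.0, 1.748]
ft_force: [-0.3, 0.3, -2.1]
opening: 0.009
finger_force: 69.5
```

```bash
python3 -c "
from h import *
print(env.observe()['ft_force'],env.observe()['moment'])
p,R=pose();h=p+R@[.03,0,.0108]
bend=np.array([.5717,-.0092,.1848]);ex=np.array([np.cos(.176),np.sin(.176),0]);ey=np.array([-ex[1],ex[0],0])
print(h,(h-bend)@ex,(h-bend)@ey,h[2]-.1848)
snap('w5')"
```

```text
[-0.2544  0.3141 -2.075 ] [ 0.1198 -0.7021  0.0024]
[ 0.5836 -0.0074  0.1858] 0.012067708562878896 -0.00028228741864634707 0.0009589285445459061
w5 [ 0.5938 -0.036   0.1953] [-2.6632 -0.0001  1.7475]
```

View pics/w5.png

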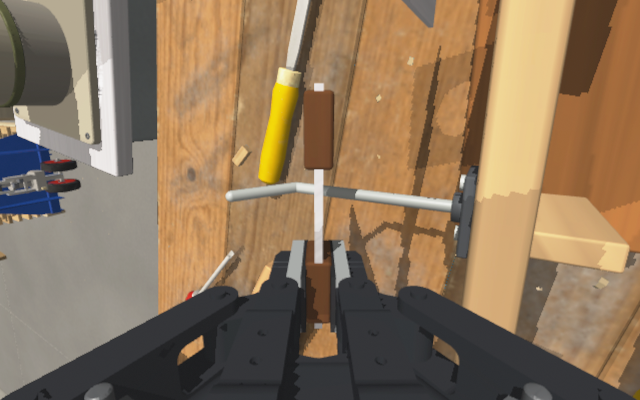

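The plate's wire crossing is at (318,188), between bend (295,186) and root, and the forces show only the weight. I move out along the level part to the bend.

```bash
cat > st.py <<'E'
from h import *
o=env.observe();p,R=pose();h=p+R@[.03,0,.0108]
bend=np.array([.5717,-.0092,.1848]);ex=np.array([np.cos(.176),np.sin(.176),0]);ey=np.array([-ex[1],ex[0],0])
print(o['ft_force'],o['moment'],'hole rel bend: out %.4f y %.4f up %.4f'%(-(h-bend)@ex,(h-bend)@ey,h[2]-.1848))
E
```

Emit:
shift_gripper --deltas '[{"trans":[0,-0.0026,0.0016],"finger_gap":0},{"trans":[0,-0.0026,0.0016],"finger_gap":0},{"trans":[0,-0.0026,0.0016],"finger_gap":0},{"trans":[0,-0.0026,0.0016],"finger_gap":0},{"finger_gap":0},{"finger_gap":0}]'

```text
time_s: 12.02
tool_pos: [0.5819, -0.038, 0.1939]
eef_rot: [-2.662, -0.0, 1.748]
ft_force: [0.8, 0.7, -1.4]
opening: 0.009
finger_force: 69.5
```

```bash
python3 st.py
```

```text
[ 0.8245  0.7074 -1.3515] [ 0.1201 -0.6567 -0.0047] hole rel bend: out 0.0000 y -0.0001 up -0.0005
```

Emit:
shift_gripper --deltas '[{"trans":[0,-0.0026,-0.0015],"finger_gap":0},{"trans":[0,-0.0026,-0.0015],"finger_gap":0},{"trans":[0,-0.0026,-0.0015],"finger_gap":0},{"finger_gap":0},{"finger_gap":0}]'

```text
time_s: 12.65
tool_pos: [0.5771, -0.0388, 0.2015]
eef_rot: [-2.662, -0.0, 1.748]
ft_force: [-0.7, -0.3, -1.7]
opening: 0.009
finger_force: 69.5
```

```bash
python3 st.py
```

```text
[-0.7002 -0.3196 -1.7358] [ 0.061  -0.7078 -0.0397] hole rel bend: out 0.0049 y -0.0001 up 0.0071
```

The hole is tracking the wire with no contact force. I continue up the slope.

Emit:
shift_gripper --deltas '[{"trans":[0,-0.0026,-0.0015],"finger_gap":0},{"trans":[0,-0.0026,-0.0015],"finger_gap":0},{"trans":[0,-0.0026,-0.0015],"finger_gap":0},{"trans":[0,-0.0026,-0.0015],"finger_gap":0},{"finger_gap":0},{"finger_gap":0}]'

```text
time_s: 13.4
tool_pos: [0.5707, -0.04, 0.2116]
eef_rot: [-2.662, -0.0, 1.748]
ft_force: [0.3, 0.2, -0.9]
opening: 0.009
finger_force: 69.5
```

```bash
python3 st.py
```

```text
[ 0.2738  0.2152 -0.8512] [ 0.0767 -0.6892 -0.0405] hole rel bend: out 0.0114 y -0.0001 up 0.0172
```

Emit:
shift_gripper --deltas '[{"trans":[0,-0.0026,-0.0015],"finger_gap":0},{"trans":[0,-0.0026,-0.0015],"finger_gap":0},{"trans":[0,-0.0026,-0.0015],"finger_gap":0},{"finger_gap":0},{"finger_gap":0}]'

```text
time_s: 14.02
tool_pos: [0.5659, -0.0408, 0.2192]
eef_rot: [-2.662, -0.0, 1.748]
ft_force: [-0.9, -0.1, -2.1]
opening: 0.0087
finger_force: 69.5
```

```bash
python3 st.py
python3 -c "
from h import *
snap('w6')"
```

```text
[-0.9462 -0.0806 -2.0994] [ 0.0549 -0.6831  0.0234] hole rel bend: out 0.0162 y -0.0001 up 0.0248
w6 [ 0.5659 -0.0408  0.2192] [-2.6617 -0.0002  1.7478]
```

View pics/w6.png

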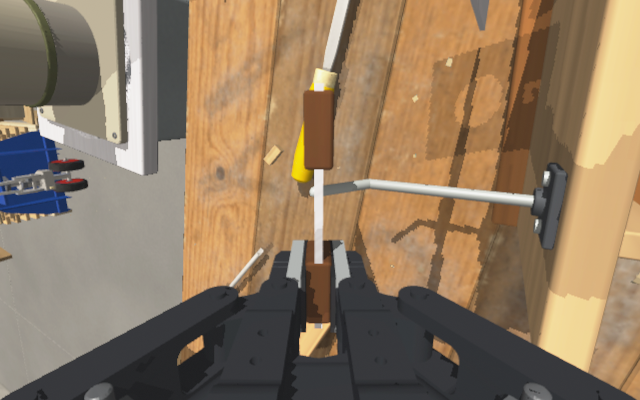

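The tip is now just at the plate (315,190). I slide off along the slope, then outwards.

Emit:
shift_gripper --deltas '[{"trans":[0,-0.0026,-0.0015],"finger_gap":0},{"trans":[0,-0.0026,-0.0015],"finger_gap":0},{"trans":[0,-0.0026,-0.0015],"finger_gap":0},{"trans":[0,-0.0026,-0.0015],"finger_gap":0},{"trans":[0,-0.0026,-0.0015],"finger_gap":0},{"finger_gap":0}]'

```text
time_s: 14.82
tool_pos: [0.558, -0.0423, 0.2322]
eef_rot: [-2.662, -0.0, 1.748]
ft_force: [0.0, 0.2, -0.5]
opening: 0.009
finger_force: 69.5
```

```bash
python3 st.py
```

```text
[ 0.0352  0.2299 -0.5102] [ 0.0774 -0.7185 -0.0135] hole rel bend: out 0.0243 y -0.0002 up 0.0378
```

Emit:
shift_gripper --deltas '[{"trans":[0,-0.006,0.0025],"finger_gap":0},{"trans":[0,-0.006,0.0025],"finger_gap":0},{"trans":[0,-0.009,0.0046],"finger_gap":0},{"trans":[0,-0.009,0.0046],"finger_gap":0},{"trans":[0,-0.009,0.0046],"finger_gap":0},{"trans":[0,-0.009,0.0046],"finger_gap":0},{"finger_gap":0},{"finger_gap":0}]'

```text
time_s: 15.82
tool_pos: [0.5056, -0.0515, 0.2333]
eef_rot: [-2.662, -0.0, 1.748]
ft_force: [-0.9, -0.4, -1.6]
opening: 0.0087
finger_force: 69.5
```

```bash
python3 st.py
python3 -c "
from h import *
im=env.get_image('side');cv2.imwrite('pics/s2.png',cv2.resize(im[90:340,220:440,::-1],None,fx=2.4,fy=2.4,interpolation=cv2.INTER_CUBIC))"
```

```text
[-0.8731 -0.4232 -1.5641] [ 0.099  -0.7287 -0.0268] hole rel bend: out 0.0775 y -0.0001 up 0.0389
```

View pics/s2.png

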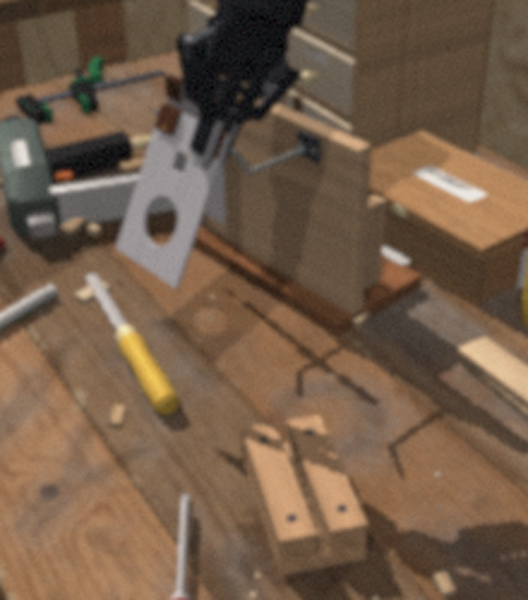

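The plate is free, the wire unloaded, and the square template is still hanging. I untilt, yaw to the slot direction and move beside the block to measure it from both sides.

Emit:
shift_gripper --deltas '[{"trans":[0,-0.015,0],"rot":[-0.08,0,0],"finger_gap":0},{"trans":[0,-0.015,0],"rot":[-0.08,0,0],"finger_gap":0},{"trans":[0,-0.005,-0.005],"rot":[-0.08,0,0],"finger_gap":0},{"trans":[0,0,-0.005],"rot":[-0.08,0,0],"finger_gap":0},{"trans":[0,0,-0.005],"rot":[-0.08,0,0],"finger_gap":0},{"rot":[-0.08,0,0],"finger_gap":0},{"rot":[0,0,0.127],"finger_gap":0},{"rot":[0,0,0.127],"finger_gap":0},{"rot":[0,0,0.127],"finger_gap":0},{"rot":[0,0,0.127],"finger_gap":0},{"finger_gap":0}]'

```text
time_s: 17.25
tool_pos: [0.4776, -0.0569, 0.2622]
eef_rot: [-3.141, 0.0, 1.24]
ft_force: [0.1, -0.5, -2.6]
opening: 0.0089
finger_force: 69.4
```

```bash
python3 -c "
from h import *
p,R=pose();print(p,(np.array([.527,-.2867,.25])-p)@R)"
```

```text
[ 0.4776 -0.0569  0.2622] [-0.2013  0.1213  0.0122]
```

Emit:
shift_gripper --deltas '[{"trans":[-0.0335,0.02,0.002],"finger_gap":0},{"trans":[-0.0335,0.02,0.002],"finger_gap":0},{"trans":[-0.0335,0.02,0.002],"finger_gap":0},{"trans":[-0.0335,0.02,0.002],"finger_gap":0},{"trans":[-0.0335,0.02,0.002],"finger_gap":0},{"trans":[-0.0335,0.02,0.002],"finger_gap":0},{"finger_gap":0},{"finger_gap":0}]'

```text
time_s: 18.25
tool_pos: [0.5258, -0.2854, 0.2499]
eef_rot: [-3.141, -0.0, 1.242]
ft_force: [-1.2, -0.9, -1.8]
opening: 0.0085
finger_force: 69.5
```

```bash
python3 -c "
from h import *
snap('b1')"
```

```text
b1 [ 0.5258 -0.2854  0.2499] [-3.1409 -0.      1.2418]
```

Emit:
shift_gripper --deltas '[{"trans":[0,-0.02,0],"finger_gap":0},{"trans":[0,-0.02,0],"finger_gap":0},{"trans":[0,-0.02,0],"finger_gap":0},{"trans":[0,-0.02,0],"finger_gap":0},{"trans":[0,-0.02,0],"finger_gap":0},{"trans":[0,-0.02,0],"finger_gap":0},{"finger_gap":0},{"finger_gap":0}]'

```text
time_s: 19.3
tool_pos: [0.4131, -0.2461, 0.2504]
eef_rot: [3.141, -0.001, 1.242]
ft_force: [-0.7, -0.4, -2.2]
opening: 0.0089
finger_force: 69.5
```

```bash
python3 - <<'E'
from h import *
snap('b2')
C=np.array([.48,-.2388,.04]);exb=np.array([.946,-.324,0]);eyb=np.array([.324,.946,0])
c=env.camera_params('wrist')
for n in('b1','b2'):
    p,R=ld(n);M=c['mount'];uv=[]
    for a,b in [(-.035,-.065),(-.035,.065),(.035,.065),(.035,-.065),(0,0)]:
        X=C+a*exb+b*eyb;q=M[:3,:3].T@(R.T@(X-p)-M[:3,3]);u=c['mtx']@q;uv.append(u[:2]/u[2])
    uv=np.array(uv);print(n,uv.round(0).tolist())
    im=cv2.imread(f'pics/{n}.png');h=cv2.cvtColor(im,cv2.COLOR_BGR2HSV)
    c0=int(uv[:,0].min()-8);c1=int(uv[:,0].max()+12)
    for r in np.linspace(uv[:,1].min()+8,uv[:,1].max()-8,5).astype(int):
        print(r,c0,' '.join(f"{v[2]}" for v in h[r,c0:c1:2]))
E
```

```text
b2 [ 0.4131 -0.2461  0.2504] [ 3.1406 -0.001   1.242 ]
b1 [[232.0, 204.0], [223.0, 76.0], [295.0, 76.0], [297.0, 204.0], [262.0, 143.0]]
84 215 177 178 172 173 222 238 240 238 235 238 238 234 236 234 234 240 240 241 217 98 87 105 192 219 223 235 240 239 236 237 239 236 235 235 233 238 241 241 236 126 86 75 137 134 132 145 165
112 215 173 167 166 163 159 209 236 239 239 235 238 239 235 236 235 234 233 239 241 214 92 87 104 115 119 205 236 239 239 234 238 239 235 236 235 234 233 238 241 210 92 82 80 83 94 120 125
140 215 167 161 153 162 171 164 188 225 234 239 236 237 239 237 237 236 236 233 230 240 210 87 88 109 114 118 219 227 238 238 235 239 239 237 237 236 235 232 234 239 132 85 75 80 80 101 102
168 215 154 151 151 149 148 141 135 136 229 232 
[... 691 characters left out ...]
40 170 117 141 221 143 137 222 235 238 237 233 237 237 233 234 233 232 231 237 240 143 103 178 180 185 175 184 176
141 334 154 146 134 134 147 194 192 211 234 233 236 237 235 234 234 233 229 232 239 144 118 163 190 144 197 223 230 237 235 234 237 236 235 234 234 231 227 238 196 99 106 139 177 172 172 180 174
169 334 131 126 121 125 146 221 226 236 236 233 236 238 237 237 236 233 230 235 224 111 151 204 152 145 218 225 233 236 233 236 238 237 237 236 233 229 233 226 100 106 136 169 174 176 183 178 181
196 334 136 129 126 136 143 225 228 230 236 234 237 239 238 238 236 233 228 227 190 159 162 187 142 176 228 228 232 235 235 237 239 238 238 236 232 227 231 142 97 122 160 115 161 164 169 175 179
```

```bash
cat > blk.py <<'E'
from h import *
def edges(n,box,thr=190):
    im=cv2.imread(f'pics/{n}.png');v=cv2.GaussianBlur(cv2.cvtColor(im,cv2.COLOR_BGR2HSV)[...,2],(3,3),0).astype(float)
    c0,c1,r0,r1=box;E=[[],[],[],[]]
    for r in range(r0,r1,2):
        m=v[r,c0:c1]>thr
        d=np.diff(m.astype(int));up=np.where(d==1)[0];dn=np.where(d==-1)[0]
        runs=[(a,b) for a in up for b in dn[dn>a][:1] if b-a>=18]
        if len(runs)!=2: continue
        for e,i in zip(E,(runs[0][0],runs[0][1],runs[1][0],runs[1][1])):
            e.append((r,c0+i+(thr-v[r,c0+i])/(v[r,c0+i+1]-v[r,c0+i])))
    L=[]
    for e in E:
        e=np.array(e);k=np.polyfit(e[:,0],e[:,1],1)
        for _ in range(4):
            q=abs(np.polyval(k,e[:,0])-e[:,1]);g=q<max(1.0,1.5*np.median(q));k=np.polyfit(e[g,0],e[g,1],1)
        L.append(k);print(n,len(e),g.sum(),k,q[g].std())
    return L
P={n:ld(n) for n in('b1','b2')}
L={'b1':edges('b1',(215,315,86,200)),'b2':edges('b2',(334,425,86,200))}
# plane through camera centre and each line; intersect two views -> 3D line
res=[]
for k in range(4):
    N=[];D=[]
    for n in L:
        a=[ray('wrist',(np.polyval(L[n][k],r),r),P[n]) for r in(90,195)]
        nn=np.cross(a[0][1],a[1][1]);nn/=np.linalg.norm(nn);N.append(nn);D.append(nn@a[0][0])
    d=np.cross(*N);d/=np.linalg.norm(d);d*=np.sign(d[1])
    s=d@[.48,-.2388,.04]
    x=np.linalg.solve(np.array([N[0],N[1],d]),[D[0],D[1],s]);res.append(x);print(k,x,'yaw',np.arctan2(-d[0],d[1]),'pitch',d[2])
exb=np.array([np.cos(-.33),np.sin(-.33),0]);print([(r@exb).round(4) for r in res])
# at z=.04 per view
for n in L:
    for r in(90,195): print(n,r,[plane(ray('wrist',(np.polyval(L[n][k],r),r),P[n]),.04)[:2] for k in range(4)])
# ends: columns through middle of each half
for n,r1 in(('b1',250),('b2',250)):
    im=cv2.imread(f'pics/{n}.png');v=cv2.cvtColor(im,cv2.COLOR_BGR2HSV)[...,2]
    for a,b in((0,1),(2,3)):
        f=[int(v[r,int((np.polyval(L[n][a],r)+np.polyval(L[n][b],r))/2)]) for r in range(50,r1,2)]
        print(n,a,list(zip(range(50,r1,2),f))[0:16],list(zip(range(50,r1,2),f))[70:96])
E
python3 blk.py
```

```text
b1 49 49 [  0.0942 213.9677] 0.13390605883643283
b1 49 49 [  0.0678 245.5785] 0.02627517806608471
b1 49 45 [  0.0589 258.1559] 0.09751656564990333
b1 49 49 [  0.0373 288.8896] 0.02857853665447641
b2 48 48 [ -0.0026 343.4868] 0.08886581506203618
b2 48 48 [ -0.02   373.8665] 0.12209356090261576
b2 48 48 [ -0.0338 386.94  ] 0.11099282853525953
b2 48 48 [ -0.0538 417.5454] 0.07410211404369585
0 [ 0.446  -0.2279  0.0394] yaw -0.30911992699157925 pitch 0.018578146876322206
1 [ 0.4733 -0.2367  0.0397] yaw -0.3073460560648613 pitch -0.008126719135285471
2 [ 0.4843 -0.2402  0.0391] yaw -0.310041447143661 pitch 0.007138554040513098
3 [ 0.5114 -0.2488  0.0395] yaw -0.30913801626112747 pitch 0.0023451081877800153
[np.float64(0.4958), np.float64(0.5244), np.float64(0.536), np.float64(0.5644)]
b1 90 [array([ 0.462 , -0.1776]), array([ 0.4892, -0.1869]), array([ 0.5002, -0.1906]), array([ 0.5271, -0.1998])]
b1 195 [array([ 0.4299, -0.2798]), array([ 0.4567, -0.2889]), array([ 0.4677, -0.2927]), array([ 0.4945, -0.3018])]
b2 90 [array([ 0.4624, -0.1766]), array([ 0.4893, -0.1857]), array([ 0.5004, -
[... 1413 characters left out ...]
), (206, 92), (208, 93), (210, 93), (212, 95), (214, 98), (216, 98), (218, 99), (220, 99), (222, 99), (224, 100), (226, 111), (228, 161), (230, 161), (232, 161), (234, 162), (236, 161), (238, 166), (240, 168)]
b2 2 [(50, 148), (52, 149), (54, 148), (56, 150), (58, 148), (60, 145), (62, 148), (64, 149), (66, 149), (68, 148), (70, 143), (72, 141), (74, 138), (76, 171), (78, 218), (80, 220)] [(190, 232), (192, 238), (194, 238), (196, 238), (198, 238), (200, 238), (202, 231), (204, 108), (206, 103), (208, 105), (210, 105), (212, 105), (214, 102), (216, 99), (218, 98), (220, 98), (222, 98), (224, 100), (226, 158), (228, 177), (230, 162), (232, 152), (234, 148), (236, 147), (238, 148), (240, 157)]
```

The block is measured at top z 0.0394, slot centre (0.4793, -0.2368), yaw -0.3085, and length 130.5 mm (which matches the text). I move over it.

```bash
cat > tg.py <<'E'
from h import *
o=env.observe();p,R=pose();print(o['ft_force'],o['moment'],p,'yaw err',np.pi/2-.3085-o['eef_rot'][2],'tool delta',(np.array([.4703,-.2651,.1255])-p)@R)
E
python3 tg.py
```

```text
[ 0.2373  0.3136 -1.3223] [-0.0919 -0.0363 -0.0117] [ 0.413  -0.2464  0.2503] yaw err 0.02104292302231192 tool delta [0.0008 0.0602 0.1249]
```

Emit:
shift_gripper --deltas '[{"trans":[0,0.0145,0],"rot":[0,0,-0.02],"finger_gap":0},{"trans":[0,0.0145,0],"finger_gap":0},{"trans":[0,0.0145,0],"finger_gap":0},{"trans":[0,0.0145,0],"finger_gap":0},{"finger_gap":0},{"finger_gap":0}]'

```text
time_s: 20.1
tool_pos: [0.4671, -0.2649, 0.2499]
eef_rot: [-3.141, 0.001, 1.26]
ft_force: [0.2, 0.6, -1.3]
opening: 0.009
finger_force: 69.4
```

```bash
python3 tg.py
```

```text
[ 0.2363  0.5929 -1.3045] [-0.0613  0.0129 -0.0093] [ 0.4671 -0.2649  0.2499] yaw err 0.0027647264259273996 tool delta [0.0009 0.0032 0.1244]
```

Emit:
shift_gripper --deltas '[{"trans":[0.0009,0.0032,0],"rot":[0,0,-0.0025],"finger_gap":0},{"trans":[0,0,0.018],"finger_gap":0},{"trans":[0,0,0.018],"finger_gap":0},{"trans":[0,0,0.018],"finger_gap":0},{"trans":[0,0,0.018],"finger_gap":0},{"trans":[0,0,0.018],"finger_gap":0},{"finger_gap":0},{"finger_gap":0},{"finger_gap":0}]'

```text
time_s: 21.22
tool_pos: [0.4711, -0.2651, 0.1608]
eef_rot: [3.14, -0.0, 1.262]
ft_force: [-0.2, 0.4, -1.2]
opening: 0.0091
finger_force: 69.3
```

```bash
python3 tg.py
python3 -c "
from h import *
snap('b3')"
```

```text
[-0.1594  0.3553 -1.1642] [-0.0568  0.0051  0.0174] [ 0.4711 -0.2651  0.1608] yaw err 1.73465676791551e-05 tool delta [-0.0002 -0.0009  0.0353]
b3 [ 0.4711 -0.2651  0.1608] [ 3.1404 -0.0002  1.2623]
```

Emit:
shift_gripper --deltas '[{"trans":[0,-0.0008,0.004],"finger_gap":0},{"trans":[0,0,0.004],"finger_gap":0},{"trans":[0,0,0.004],"finger_gap":0},{"trans":[0,0,0.004],"finger_gap":0},{"finger_gap":0}]'

```text
time_s: 21.9
tool_pos: [0.4697, -0.2646, 0.1438]
eef_rot: [-3.141, 0.0, 1.262]
ft_force: [0.3, -0.3, -0.3]
opening: 0.0089
finger_force: 69.4
```

```bash
python3 tg.py
```

```text
[ 0.2906 -0.2663 -0.3424] [-0.0146 -0.044  -0.0078] [ 0.4697 -0.2646  0.1438] yaw err 7.878123067239784e-07 tool delta [-0.0003  0.0007  0.0183]
```

Emit:
shift_gripper --deltas '[{"trans":[0,0,0.003],"finger_gap":0},{"trans":[0,0,0.003],"finger_gap":0},{"trans":[0,0,0.003],"finger_gap":0},{"trans":[0,0,0.003],"finger_gap":0},{"trans":[0,0,0.003],"finger_gap":0},{"finger_gap":0},{"finger_gap":0}]'

```text
time_s: 22.78
tool_pos: [0.47, -0.2647, 0.1292]
eef_rot: [3.142, -0.0, 1.262]
ft_force: [0.7, 0.8, -1.1]
opening: 0.0088
finger_force: 69.4
```

```bash
python3 tg.py
```

```text
[ 0.7376  0.7734 -1.1192] [-0.0598  0.0199 -0.01  ] [ 0.47   -0.2647  0.1292] yaw err 3.0342227060664584e-05 tool delta [-0.0003  0.0004  0.0037]
```

The plate is in the slot with no side force, about 4 mm above the floor. I feel for the floor in 1 mm steps.

Emit:
shift_gripper --deltas '[{"trans":[0,0,0.001],"finger_gap":0},{"trans":[0,0,0.001],"finger_gap":0},{"trans":[0,0,0.001],"finger_gap":0},{"finger_gap":0},{"finger_gap":0}]'

```text
time_s: 23.4
tool_pos: [0.4699, -0.2647, 0.1261]
eef_rot: [-3.142, -0.0, 1.262]
ft_force: [-0.0, 0.6, -1.6]
opening: 0.0087
finger_force: 69.5
```

```bash
python3 tg.py
```

```text
[-0.0114  0.5713 -1.6177] [-0.0054  0.0158  0.0144] [ 0.4699 -0.2647  0.1261] yaw err 3.0184456644377633e-05 tool delta [-0.0003  0.0005  0.0006]
```

Emit:
shift_gripper --deltas '[{"trans":[0,0,0.0007],"finger_gap":0},{"finger_gap":0},{"finger_gap":0}]'

```text
time_s: 23.78
tool_pos: [0.4703, -0.2649, 0.1261]
eef_rot: [3.141, -0.0, 1.262]
ft_force: [-1.6, -0.6, 6.2]
opening: 0.009
finger_force: 70.6
```

```bash
python3 tg.py
```

```text
[-1.606 -0.611  6.236] [0.1602 0.5138 0.0037] [ 0.4703 -0.2649  0.1261] yaw err 1.110092308165278e-05 tool delta [-0.0002  0.0001  0.0006]
```

Emit:
shift_gripper --deltas '[{"trans":[0,0,0.0007],"finger_gap":0},{"finger_gap":0},{"finger_gap":0}]'

```text
time_s: 24.15
tool_pos: [0.4706, -0.2651, 0.126]
eef_rot: [3.14, -0.0, 1.262]
ft_force: [-2.4, 1.0, 12.0]
opening: 0.009
finger_force: 71.8
```

```bash
python3 tg.py
```

```text
[-2.3788  0.9807 12.0275] [0.368  0.8312 0.0341] [ 0.4706 -0.2651  0.126 ] yaw err 0.00011162827756683313 tool delta [-0.0001 -0.0003  0.0005]
```

The floor is reached (12 N at TCP z 0.126, as predicted), so it is fully down. I relax the load, then open slowly and evenly so the plate stands undisturbed.

Emit:
shift_gripper --deltas '[{"trans":[0,0,-0.0012],"finger_gap":0},{"finger_gap":0},{"finger_gap":0}]'

```text
time_s: 24.52
tool_pos: [0.47, -0.2648, 0.1261]
eef_rot: [3.141, -0.0, 1.262]
ft_force: [-0.9, -0.0, 2.4]
opening: 0.009
finger_force: 70.2
```

```bash
python3 tg.py
```

```text
[-0.8908 -0.0321  2.3754] [ 0.0821  0.2308 -0.0327] [ 0.47   -0.2648  0.1261] yaw err 4.6005968659112995e-05 tool delta [-0.0002  0.0004  0.0006]
```

Emit:
shift_gripper --deltas '[{"finger_gap":0},{"finger_gap":0},{"finger_gap":0}]' --grip_force 20

```text
time_s: 24.9
tool_pos: [0.4701, -0.2648, 0.1261]
eef_rot: [3.141, -0.0, 1.262]
ft_force: [-0.5, -0.3, 5.2]
opening: 0.0087
finger_force: 70.4
```

Emit:
shift_gripper --deltas '[{"finger_gap":0.010},{"finger_gap":0.011},{"finger_gap":0.012},{"finger_gap":0.013},{"finger_gap":0.015},{"finger_gap":0.018},{"finger_gap":0.022},{"finger_gap":0.03},{"finger_gap":0.04},{"finger_gap":0.05},{"finger_gap":0.06},{"finger_gap":0.07},{"finger_gap":0.085},{"finger_gap":0.085},{"finger_gap":0.085}]'

```text
time_s: 26.78
tool_pos: [0.47, -0.2647, 0.1259]
eef_rot: [-3.142, -0.0, 1.262]
ft_force: [-0.3, 0.3, -0.4]
opening: 0.085
finger_force: 0.0
```

```bash
python3 -c "
from h import *
snap('b4')"
```

```text
b4 [ 0.47   -0.2647  0.1259] [-3.1416 -0.0001  1.2623]
```

```bash
cat > ch.py <<'E'
from h import *
import sys
n=sys.argv[1];P=ld(n);im=cv2.imread(f'pics/{n}.png');h=cv2.cvtColor(im,cv2.COLOR_BGR2HSV)
b=((h[...,0]>=9)&(h[...,0]<14)&(h[...,1]>135)&(h[...,2]<135)&(h[...,2]>95)).astype(np.uint8)
b=cv2.morphologyEx(b,cv2.MORPH_OPEN,np.ones((3,3)))
k,l,st,ce=cv2.connectedComponentsWithStats(b)
for i in range(1,k):
    if st[i,4]>100: print(n,st[i],ce[i])
E
python3 ch.py b3; python3 ch.py b4
```

```text
b3 [ 304   91   27   76 1962] [316.5413 128.4072]
b3 [306 241  23  76 881] [318.647  279.1328]
b4 [ 304   91   28   76 1923] [317.1628 127.6063]
b4 [ 306  251   24   72 1469] [317.1961 291.1076]
```

The cheeks sit at the same columns as when held (317), so the plate stands upright unsupported. I retreat straight up.

Emit:
shift_gripper --deltas '[{"trans":[0,0,-0.005],"finger_gap":0.085},{"trans":[0,0,-0.01],"finger_gap":0.085},{"trans":[0,0,-0.02],"finger_gap":0.085},{"trans":[0,0,-0.03],"finger_gap":0.085},{"trans":[0,0,-0.04],"finger_gap":0.085},{"trans":[0,0,-0.04],"finger_gap":0.085},{"trans":[0,0,-0.03],"finger_gap":0.085},{"finger_gap":0.085},{"finger_gap":0.085},{"finger_gap":0.085},{"finger_gap":0.085}]'

```text
time_s: 28.2
tool_pos: [0.4697, -0.2646, 0.3004]
eef_rot: [-3.141, 0.0, 1.262]
ft_force: [0.3, 0.5, -0.1]
opening: 0.0848
finger_force: 0.0
```

```bash
python3 -c "
from h import *
snap('b5')
cv2.imwrite('pics/s5.png',env.get_image('side')[:,:,::-1]);cv2.imwrite('pics/sc5.png',env.get_image('scene')[:,:,::-1])
a=cv2.imread('pics/side0.png').astype(int);b=cv2.imread('pics/s5.png').astype(int)
m=((abs(a-b).max(2)>45)*255).astype(np.uint8);m=cv2.morphologyEx(m,cv2.MORPH_OPEN,np.ones((3,3)))
k,l,st,ce=cv2.connectedComponentsWithStats(m)
print('changed regions in side view:',[s.tolist() for s in st[1:] if s[4]>40])
"
python3 ch.py b5
python3 - <<'E'
from h import *
C=np.array([.4793,-.2368,0]);eyb=np.array([.3036,.9528,0]);c=env.camera_params('wrist');p,R=ld('b5');M=c['mount']
for s in(-30,30):
    for z in(.155,.154-.0115):
        X=C+eyb*s/1000+[0,0,z];q=M[:3,:3].T@(R.T@(X-p)-M[:3,3]);u=c['mtx']@q;print('expected cheek',s,z,u[:2]/u[2])
E
```

```text
b5 [ 0.4697 -0.2646  0.3004] [-3.1405  0.0001  1.2622]
changed regions in side view: [[341, 15, 28, 21, 222], [63, 24, 10, 6, 46], [66, 34, 13, 24, 199], [45, 38, 36, 61, 800], [301, 47, 100, 121, 5765], [301, 110, 21, 22, 302], [339, 148, 7, 9, 49], [31, 191, 15, 36, 289], [0, 193, 36, 38, 920], [83, 230, 6, 11, 41], [337, 233, 11, 14, 85], [133, 253, 6, 12, 45], [341, 254, 31, 57, 499], [379, 258, 12, 11, 54], [190, 269, 25, 49, 280], [406, 278, 16, 12, 64], [342, 284, 8, 13, 50], [145, 288, 22, 60, 352], [127, 351, 9, 11, 66]]
b5 [313 100  11  30 289] [317.7612 115.1938]
b5 [313 172  10  28 269] [317.539  185.7398]
expected cheek -30 0.155 [319.9767 186.3186]
expected cheek -30 0.1425 [319.91   183.0971]
expected cheek 30 0.155 [320.1688 115.1711]
expected cheek 30 0.1425 [320.0905 114.7038]
```

The cheeks are within 2.5 px of where a centred, upright, seated plate should appear, and it has stayed standing for over a second. The robot is clear, so I hand in.

```bash
python3 -c "
from rig import env
print(env.hand_in())"
```

```text
the job is handed in; nothing more can be done
None
```

The round-window template came off its peg with no contact force felt on the wire and stands released in the block's slot: upright, fully down and centred to about 2 mm. The gripper never went near the square template or the bench tools, though I did not check them in a final picture. I handed the job in at about 28 s.

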